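Find the pocket of the portion gauge by feel

ROBOT

A 6-joint arm with a two-finger parallel gripper is mounted at the origin on a cart in front of the work surface, level with it; the furniture and walls round the work are solid. World frame = base frame: x ahead of the robot, y to its left, z up, the work surface at z = 0. Lengths are in m, angles in rad, forces in N, time in s.
With the tool pointing down it reaches from about 0.375 to 0.9 m from the base axis. Payload 3.1 kg.
Tool frame: the origin (TCP) lies midway between the tips of the shut fingers; the grasp point (between the pads) lies 19 mm behind it; z points along the fingers, y is the direction in which the jaws open and shut (so a half turn about z gives the same grasp; the last joint's range is limited). The gripper opens to 87 mm and grips with 3 to 60 N. Pads are 19 mm wide; open, the fingers measure 117 mm over their backs; the gripper's body (75 mm by 190 mm) begins 51 mm behind the grasp point.
Start: joints at [1.151, 0.527, 1.433, -0, 1.181, -0.178], TCP at [0.149, 0.607, 0.223] pointing down, gripper open.
Joint ranges: [-3.08, 3.08], [-0.75, 2.2], [0.22, 2.44], [-1.43, 4.57], [0, 2.65], [-2.85, 2.85]. Speed limits (rad/s): [2.79, 2.79, 3.14, 3.14, 3.14, 3.14].

INTERFACE

Orientations are given as a rotation vector (axis times angle).
In Python, from cell import bot, effector, vision, job, spotter gives the robot as it stands. Calls block until the motion is done:
- bot.goto(position, orientation): joint-space move of the TCP to a pose.
- bot.line_to(position, orientation=None, rate=0.15, f_stop=None): straight line of the TCP; orientation=None keeps the orientation; rate is the mean speed in m/s. With f_stop (N) it stops when the force on the tool has changed by that much, and returns True; else False.
- bot.move_j(angles): joint-space move.
- effector.set_gripper(opening): finger opening in m; the grip force is fixed at half the most; returns when the fingers have stopped.
- bot.wait(seconds).
- bot.solve_ik(position, orientation): joint angles nearest the present ones, or None.
- bot.sense(): the state.
- vision.snapshot(name): name is "scene" or "top" or "wrist"; returns (picture, depth): 420x560x3 uint8, red, green, blue; 420x560 float32, m along the optical axis (not along the pixel's ray), 0 where there is no reading.
- vision.get_calibration(name): a dict with "K" (3x3 intrinsics, pixels), "position" and "attitude" of the camera in the world; the wrist camera has in their place "T_tool_cam" (4x4, takes a point from camera to tool coordinates, whose origin is the TCP and whose axes are the flange's). Camera axes: x right, y up, looking along -z (the intrinsics and any distortion apply to the point x, -y, -z); pixel columns grow to the right and rows downward; lengths in m; the calibration is good to about 2 mm. A picture is of the moment at which its call begins: read the wrist's pose just before it. get_calibration takes no time and is no camera call.
A pose or a line that the arm cannot do raises bot.PlanningError and nothing moves.
- job.job_done(): hands the job in, once; it reports no verdict.
Trained networks look in the newest picture that a camera, given by its name, has taken for a name from the list of things; names that differ only in an ending like _2 or _b are one class to them, and where a whole thing is asked for, a point or a joint stands for the part that bears it (a point fixed in the world has none). Each returns a list of dicts, best first, with "conf" (0 to 1); they miss things now and then, are a little off and sometimes report something else, mostly with a low value. They report only what shows in the picture. A call takes as long as a camera call. They do not tell look-alikes from the thing itself.
- spotter.spot_in(target, camera): "xy" ([column, row] in pixels, amid what is visible of it).
- spotter.tip_of(target, camera): "xy" ([column, row] in pixels: a listed point, or the origin of a listed thing).
The state is a dict: "time_s": time; "joints": joint angles; "dq": joint speeds; "joint_efforts": joint torques, N m; "tool_pos": TCP position; "ee_rot": TCP orientation; "contact_force": force on the tool from outside, world axes, zero at the start; "wrist_torque": the same for the moment, N m; "finger_gap": finger opening in m.
Only numpy, scipy, OpenCV 4.12 (cv2) and the standard library are available. Lean on these libraries where they do the work, as an engineer would, in place of code of your own. Each camera call takes 0.05 s, during which the arm holds its last target.

TASK

Take the red-handled index pin out of its wooden stand, put its foot down through the entry hole (yellow rim) of the portion gauge, and slide it along the slot with light downward pressure until it drops into the pocket hidden in the floor under the cover. Stop there without forcing it, let the pin settle fully home and upright in the pocket, and let go of it. Be gentle with the gauge, and leave the jars, the tumbler, the timer and the scraper where they are.

Things in the scene. Friction and masses are not known exactly. Their poses are not given: they have to be found in the camera images.
- gauge: portion gauge fixed to the table: pale wooden rail 60 (x) x 300 (y) x 50 mm (z) with a metal cover 8 mm thick (z 42 to 50 mm). Origin: centre of the underside; y along the rail, z up. Slot on the cover's centre line: entry hole (y -70 to -46 mm), then a slot 13 mm wide from y = -46 to +70 mm, hidden by soft black brush strips that do not resist. Below: a channel 24 mm wide, solid ends at y = -70 and +70 mm
- entry (a point): centre of the entry hole (yellow rim, 24 mm wide both ways) at the height of the cover's top face (gauge frame: x 0, y -58.5 mm, z 50 mm)
- slot_end (a point): far end of the slot, on its centre line at the height of the cover's top face (gauge frame: x 0, y +70 mm, z 50 mm)
- floor (a point): point on the flat channel floor below the entry hole, unpressed (gauge frame: x 0, y -58.5, z 30 mm). The whole floor is sprung: yields from about 1 N, then 1 mm per 0.7 N, 8 mm at most. It has one pocket 20 mm long in y, as wide as the channel, 12 mm deep (bottom at z 18 mm unpressed; sinks and rises with the floor), centred anywhere from y = -22 to +52 mm, new each time, fixed along the rail, unseen and unreported
- index_pin: index pin, 92 mm tall, about 60 g, upright: brass foot disc 16 mm across, 5 mm high, bevelled below; brass stem 8 mm across; thin collar 18 mm across; red square grip 22 x 22 mm from 46 to 90 mm above the foot's underside, faces square to the pin's x and y. Origin: centre of the foot's underside; z up the pin. The foot passes the entry hole but not the slot, where only the stem runs
- pin_foot (a point): centre of the underside of the pin's foot
- pin_grip (a point): centre of the pin's red grip, 68 mm above the underside of the foot
- pin_stand: wooden block 60 x 60 x 34 mm fixed to the table, with one vertical hole 20 mm wide and 24 mm deep in its middle, in which the pin stands at the start (foot 10 mm above the table). Origin: centre of its underside
- sprinkle_0: bystander: small jar of red crumbs with a white cap, 44 mm across, 70 mm high; origin at the centre of its underside
- sprinkle_1: bystander: small jar of yellow crumbs with a white cap, 44 mm across, 70 mm high; origin at the centre of its underside
- tumbler: bystander: clear glass tumbler, 81 mm across, 91 mm high; origin at the centre of its underside
- timer: bystander: red and white kitchen timer, 62 mm across, 58 mm high; origin at the centre of its underside
- scraper: bystander: green plastic dough scraper lying flat, 68 x 115 x 8 mm; origin at the centre of its underside
Things that resemble listed ones, but are neither listed nor needed, are in the scene too. What is shaped like the index_pin but purple is not meant.

How it is judged:
On the way:
1. the pin's foot has gone down through the entry hole into the channel, below the cover (z of pin_foot in the frame of gauge below 0.037 m and x of pin_foot in the frame of gauge between -0.009 and 0.009 m and y of pin_foot in the frame of gauge between -0.072 and -0.044 m), for 0.05 s.
At the end, for the whole second after the job is handed in: The pin stands upright (within 0.15 rad), at rest and released, with its foot on the bottom of the hidden pocket: the underside of the foot less than 20.8 mm above the gauge's underside (18 mm when home; 30 mm if it merely stands on the channel floor), within 9 mm of the slot's centre line (z of pin_foot in the frame of gauge between 0.012 and 0.0208 m and x of pin_foot in the frame of gauge between -0.009 and 0.009 m and y of pin_foot in the frame of gauge between -0.036 and 0.066 m and angle between index_pin's own z axis and vertical below 0.15 rad and linear speed of index_pin below 0.02 m/s and contact force between index_pin and the fingers below 0.1 N); the robot touches nothing.
It fails at once if the pin is forced: it presses on the gauge with more than 25 N (contact force between index_pin and gauge above 25 N).
It fails at once if the robot itself presses on the gauge with more than 10 N (contact force between the arm and gauge above 10 N).
It fails at once if a jar, the tumbler, the timer or the scraper is displaced by more than 30 mm (distance of any of sprinkle_0, sprinkle_1, tumbler, timer, scraper from where it was at the start of the episode above 0.03 m).
It also fails if it takes over 51 s, if anything falls off the work surface, if the arm or the gripper's body presses on something with over 40 N, if the wrist force passes 120 N, or if a joint passes its speed limit or range.

## Working session

There is one attempt and no reset: what is moved stays moved. The work goes in short steps, each a Python script; the robot and the scene stay as the last script left them, time stands still between calls to the robot, and variables do not carry over. Pictures are saved under pics/ and viewed, and the job is handed in when it is done.

```bash
ls; mkdir -p pics; python3 - <<'E'
from cell import bot, effector, vision, job, spotter
import cv2
s=bot.sense();print(s)
for n in("scene","top"):
    im,d=vision.snapshot(n);cv2.imwrite(f"pics/{n}0.png",im[...,::-1])
    print(n,vision.get_calibration(n))
    for t in("index_pin","gauge","entry","slot_end","pin_grip","pin_stand","tumbler","sprinkle_0","timer","scraper"):
        print(t,[(r['xy'],round(r['conf'],2)) for r in spotter.tip_of(t,n)][:4])
print(vision.get_calibration("wrist"),bot.sense()['time_s'])
E
```

```text
pics
{'time_s': 0.0, 'joints': array([ 1.15150858e+00,  5.28451100e-01,  1.43390474e+00, -3.06788207e-05,
        1.18134908e+00, -1.78515631e-01]), 'dq': array([ 1.71794298e-03, -1.63890179e-03,  5.18022566e-04,  5.71884993e-05,
        9.04461203e-04,  2.18800456e-04]), 'joint_efforts': array([-3.54857693e-04, -4.40049827e+01, -1.76586592e+01,  6.34166342e-02,
        5.82642120e-02, -1.68457891e-04]), 'tool_pos': array([0.1487237 , 0.60630408, 0.22158009]), 'ee_rot': array([-0.37720123, -3.11826491,  0.00318335]), 'contact_force': array([ 0.02849019, -0.65344221, -0.47357874]), 'wrist_torque': array([-0.00575124,  0.02975642, -0.01514798]), 'finger_gap': 0.08672490489934198}
scene {'K': array([[502.00132436,   0.        , 288.08793155],
       [  0.        , 502.00132436, 200.59238053],
       [  0.        ,   0.        ,   1.        ]]), 'position': array([-0.23133449, -0.77486918,  1.02680378]), 'attitude': array([ 0.78526158, -0.3018042 , -0.71192201])}
index_pin [([276.9, 221.1], 0.73), ([253.5, 207.9], 0.71), ([235.1, 197.0], 0.66)]
gauge [([325.3, 193.6], 0.72), ([254.7, 201
[... 1004 characters left out ...]
50.8, 237.0], 0.77)]
tumbler [([133.9, 202.5], 0.61)]
sprinkle_0 [([402.8, 268.6], 0.85), ([425.2, 270.0], 0.81), ([246.8, 235.7], 0.53)]
timer []
scraper [([177.6, 201.5], 0.89)]
{'K': array([[353.29457175,   0.        , 279.1280779 ],
       [  0.        , 353.29457175, 204.4995155 ],
       [  0.        ,   0.        ,   1.        ]]), 'T_tool_cam': array([[ 1.13608606e-05,  9.69487657e-01,  2.45140129e-01,
         6.65154107e-02],
       [ 9.99999992e-01,  1.98813235e-05, -1.24971617e-04,
        -8.43485000e-05],
       [-1.26032150e-04,  2.45140128e-01, -9.69487649e-01,
        -1.61941199e-01],
       [ 0.00000000e+00,  0.00000000e+00,  0.00000000e+00,
         1.00000000e+00]])} 1.1
```

View pics/scene0.png

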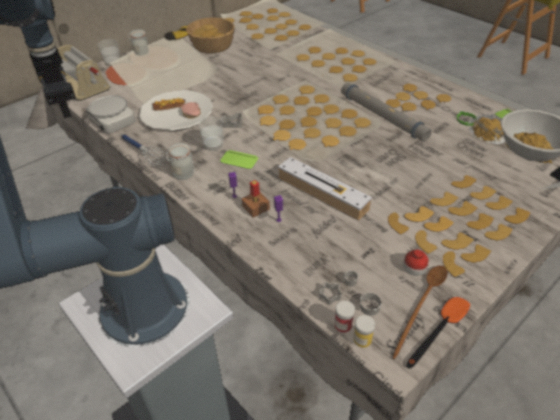

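View pics/top0.png

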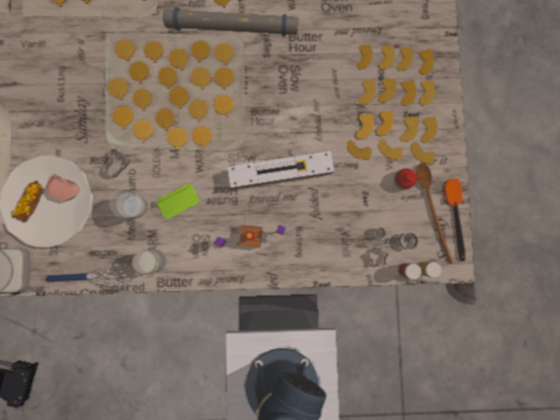

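```bash
python3 - <<'E'
import cv2
a=cv2.imread('pics/scene0.png')[130:260,200:370]
b=cv2.imread('pics/top0.png')[140:270,190:330]
cv2.imwrite('pics/crop0.png',cv2.hconcat([cv2.resize(a,(470,360),interpolation=2),cv2.resize(b,(330,360)if 0 else (330,360),interpolation=2)]))
E
```

```text
(no output)
```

View pics/crop0.png

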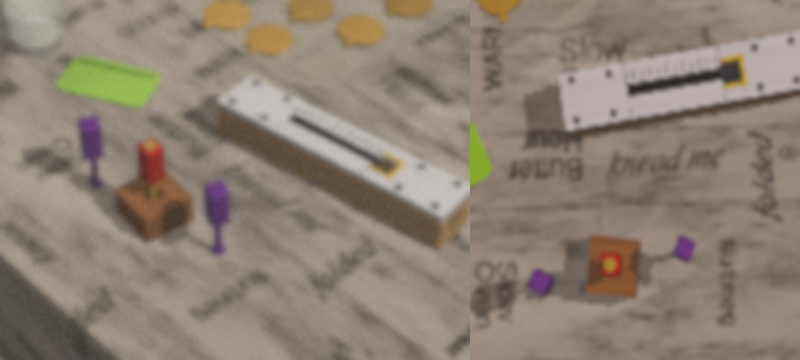

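Candidates for the pin: red in the wooden stand at scene (254,190) / top (250,237). Purple look-alikes are at scene (233,180), (279,205) / top (219,241), (281,230). The description says red handle in the stand, so I choose the red one, and the crop confirms it. Next I locate it in world coordinates.

```bash
cat > h.py <<'E'
from cell import bot, effector, vision, job, spotter
import cv2, numpy as np
from scipy.spatial.transform import Rotation as R
def campose(n,s=None):
    c=vision.get_calibration(n)
    if n!="wrist": return c['K'],R.from_rotvec(c['attitude']).as_matrix(),np.array(c['position'])
    s=s or bot.sense()
    Rt=R.from_rotvec(s['ee_rot']).as_matrix();T=c['T_tool_cam']
    return c['K'],Rt@T[:3,:3],Rt@T[:3,3]+s['tool_pos']
def onplane(uv,z,cp):
    K,Rm,p=cp
    d=Rm@np.array([(uv[0]-K[0,2])/K[0,0],-(uv[1]-K[1,2])/K[1,1],-1.])
    return p+d*(z-p[2])/d[2]
def cloud(d,cp):
    K,Rm,p=cp
    v,u=np.mgrid[:d.shape[0],:d.shape[1]]
    P=np.stack([(u-K[0,2])/K[0,0]*d,-(v-K[1,2])/K[1,1]*d,-d],-1)
    return P@Rm.T+p
def down(yaw):  # tool z down, tool y axis (jaw) at 'yaw' about z from world y
    return (R.from_euler('z',yaw)*R.from_rotvec([np.pi,0,0])).as_rotvec()
E
python3 - <<'E'
from h import *
cp=campose("top")
for n,uv,z in[("grip",(250,235),.1),("p1",(219,241),.09),("p2",(281,230),.09),("entry",(301.2,163.8),.05),("end",(256.2,174.2),.05),("stand",(250.8,237),.034)]:
    print(n,onplane(uv,z,cp).round(3))
cs=campose("scene")
for n,uv,z in[("grip",(254,190),.078),("entry",(386,190),.05),("entry338",(338.5,190.3),.05),("end",(303.2,171.7),.05)]:
    print(n,onplane(uv,z,cs).round(3))
print(R.from_rotvec(bot.sense()['ee_rot']).as_matrix().round(2))
for y in(0,np.pi,.7): print(bot.solve_ik([.38,.03,.3],down(y)))
E
```

```text
grip [0.425 0.077 0.1  ]
p1 [0.411 0.161 0.09 ]
p2 [ 0.437 -0.007  0.09 ]
entry [ 0.626 -0.071  0.05 ]
end [0.599 0.059 0.05 ]
stand [0.421 0.079 0.034]
grip [0.421 0.075 0.078]
entry [ 0.72  -0.166  0.05 ]
entry338 [ 0.618 -0.071  0.05 ]
end [0.603 0.061 0.05 ]
[[-0.97  0.24  0.  ]
 [ 0.24  0.97  0.  ]
 [-0.    0.   -1.  ]]
[-2.16696159e-01  7.85396197e-02  1.88374227e+00 -4.44089210e-16
  1.17931077e+00  1.35410017e+00]
[-0.21669616  0.07853962  1.88374227  0.          1.17931077 -1.78749249]
[-2.16696159e-01  7.85396197e-02  1.88374227e+00 -4.44089210e-16
  1.17931077e+00  6.54100168e-01]
```

```bash
python3 - <<'E'
from h import *
bot.goto([.42,.077,.26],down(0.15)); print(bot.sense()['joints'].round(2))
effector.set_gripper(.055)
s=bot.sense(); im,d=vision.snapshot("wrist"); cp=campose("wrist",s)
cv2.imwrite("pics/w1.png",im[...,::-1]); np.savez("w1.npz",im=im,d=d,K=cp[0],R=cp[1],p=cp[2])
for t in("pin_grip","pin_stand","index_pin"): print(t,[(r['xy'],round(r['conf'],2)) for r in spotter.spot_in(t,"wrist")][:4])
P=cloud(d,cp); h=cv2.cvtColor(im,cv2.COLOR_RGB2HSV)
red=((h[...,0]<6)|(h[...,0]>174))&(h[...,1]>150)&(h[...,2]>60)
m=red&(P[...,2]>.06)&(P[...,2]<.115)&(d>0); print(m.sum())
q=P[m]; print(np.median(q,0),q.min(0),q.max(0))
t=q[q[:,2]>np.percentile(q[:,2],97)-.004]; r=cv2.minAreaRect((t[:,:2]*1e3).astype(np.float32)); print(r,t[:,2].mean())
brown=(P[...,2]>.029)&(P[...,2]<.039)&(np.abs(P[...,0]-.42)<.05)&(np.abs(P[...,1]-.077)<.05)
q=P[brown]; print(cv2.minAreaRect((q[:,:2]*1e3).astype(np.float32)), bot.sense()['time_s'])
E
```

```text
[-0.08  0.21  1.85  0.    1.08  1.34]
pin_grip [([361.9, 175.4], 0.97), ([195.0, 177.8], 0.85), ([278.5, 180.1], 0.6)]
pin_stand [([282.2, 161.3], 0.81)]
index_pin [([198.2, 178.8], 0.85), ([363.5, 177.4], 0.59)]
452
[0.43262889 0.0785958  0.09886013] [0.41531653 0.06751108 0.06029785] [0.43737504 0.08926419 0.10162278]
((426.26348876953125, 78.374755859375), (21.495155334472656, 21.78837013244629), 88.7967529296875) 0.09924990292442187
((426.0345764160156, 78.14535522460938), (60.064178466796875, 60.257118225097656), 82.6295394897461) 4.275
```

View pics/w1.png

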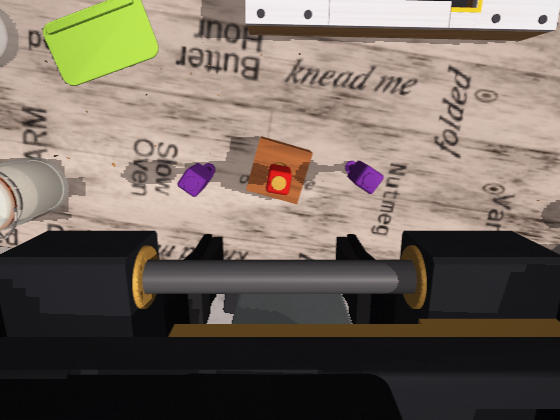

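```bash
python3 - <<'E'
import cv2,numpy as np
a=cv2.imread('pics/w1.png')[130:215,230:330]
cv2.imwrite('pics/crop1.png',cv2.resize(a,(700,595),interpolation=cv2.INTER_CUBIC))
from h import *
z=np.load('w1.npz');P=cloud(z['d'],(z['K'],z['R'],z['p']));im=z['im']
h=cv2.cvtColor(im,cv2.COLOR_RGB2HSV)
m=(((h[...,0]<6)|(h[...,0]>174))&(h[...,1]>150)&(h[...,2]>60))&(P[...,2]>.06)&(P[...,2]<.105)
# vertical faces: near face points
for lo,hi in((.06,.07),(.07,.08),(.08,.09)):
    q=P[m&(P[...,2]>lo)&(P[...,2]<hi)]; print(lo,len(q),q.mean(0) if len(q) else'', np.polyfit(q[:,1],q[:,0],1) if len(q)>5 else '')
# gauge cover
b=(abs(P[...,2]-.05)<.006)&(P[...,0]>.52)&(h[...,1]<60); print(b.sum())
E
```

```text
0.06 27 [0.43688758 0.07904962 0.0647821 ] [-0.00600647  0.43736239]
0.07 31 [0.43697886 0.07859397 0.07554202] [0.01122736 0.43609646]
0.08 31 [0.43678275 0.07901857 0.08522027] [-0.02497806  0.43875648]
8496
```

View pics/crop1.png

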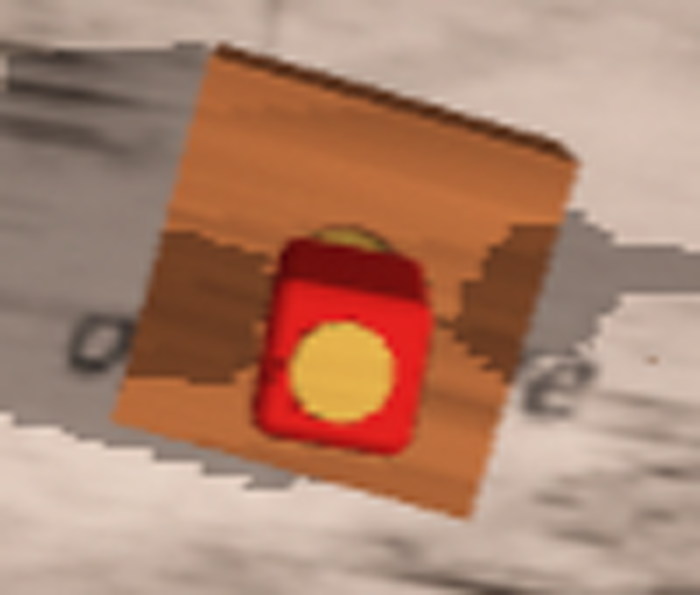

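```bash
python3 - <<'E'
from h import *
o=down(-0.01)
bot.goto([.4262,.0785,.13],o)
bot.line_to([.4262,.0785,.0615],o,rate=.1,f_stop=6)
print(bot.sense()['tool_pos'],bot.sense()['contact_force'])
effector.set_gripper(0.0)
s=bot.sense();print(s['finger_gap'],s['contact_force'])
print(bot.line_to([.4262,.0785,.15],o,rate=.12))
s=bot.sense();print(s['finger_gap'],s['contact_force'],s['tool_pos'])
o=down(.2)
bot.goto([.54,-.005,.22],o)
s=bot.sense(); im,d=vision.snapshot("wrist"); cp=campose("wrist",s)
cv2.imwrite("pics/w2.png",im[...,::-1]); np.savez("w2.npz",im=im,d=d,K=cp[0],R=cp[1],p=cp[2])
for t in("entry","slot_end","gauge"):
    for r in spotter.tip_of(t,"wrist")[:2]: print(t,r['xy'],round(r['conf'],2),onplane(r['xy'],.05 if t!="gauge" else 0,cp).round(4))
im,d=vision.snapshot("scene");cv2.imwrite("pics/s2.png",im[...,::-1])
print(bot.sense()['time_s'])
E
python3 -c "
import cv2
a=cv2.imread('pics/s2.png')[120:260,200:400];cv2.imwrite('pics/s2c.png',cv2.resize(a,(800,560)))"
```

```text
[0.42690577 0.07848103 0.06219528] [-0.14351401 -0.08850014  0.41277119]
0.021781622207754626 [-0.82145514  0.18044207  1.94572128]
False
0.021930276983327772 [-0.37568761  0.58954418 -1.57500038] [0.42563417 0.07852653 0.14958202]
entry [300.3, 107.5] 0.65 [ 0.6124 -0.0082  0.05  ]
entry [372.2, 107.3] 0.57 [ 0.6253 -0.0716  0.05  ]
slot_end [227.7, 99.3] 0.97 [0.6065 0.057  0.05  ]
slot_end [278.1, 225.0] 0.44 [ 0.4997 -0.0105  0.05  ]
gauge [298.4, 107.2] 0.89 [ 0.6136 -0.0088  0.    ]
8.175
```

View pics/w2.png

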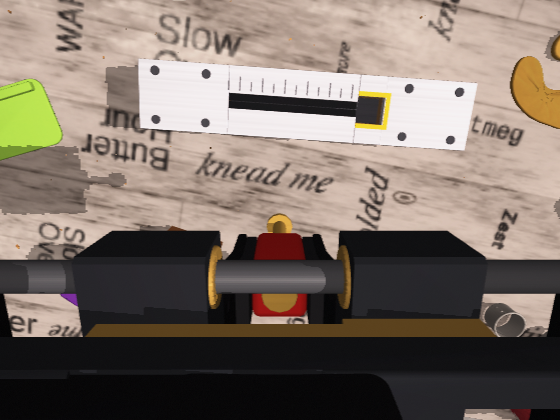

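View pics/s2c.png

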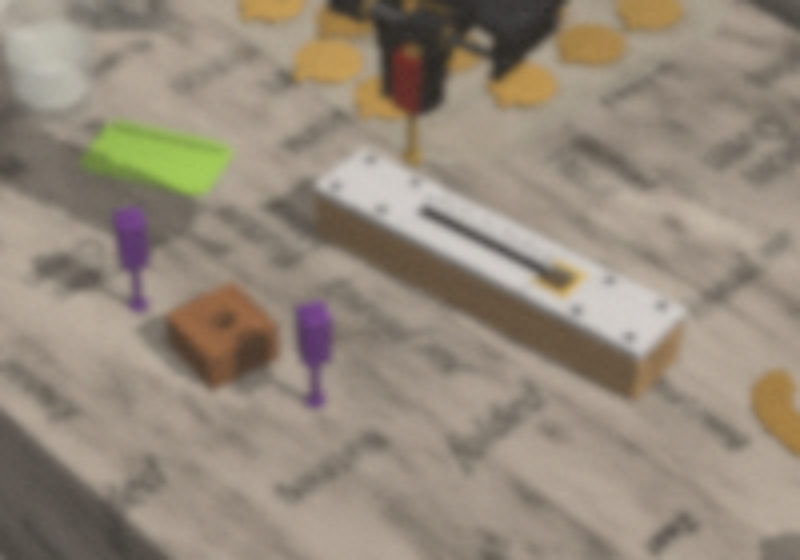

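The pin is held upright, with its foot at about (278,220) in the wrist view. The gauge is clear, with the yellow rim at (373,110) and the slot end at (229,100). I fit the gauge pose from the depth and the rim.

```bash
python3 - <<'E'
from h import *
z=np.load('w2.npz');cp=(z['K'],z['R'],z['p']);P=cloud(z['d'],cp);im=z['im']
h=cv2.cvtColor(im,cv2.COLOR_RGB2HSV)
m=(abs(P[...,2]-.05)<.005)&(P[...,0]>.54)&(P[...,0]<.68)&(abs(P[...,1])<.18)
q=P[m];print(len(q),np.median(q[:,2]));r=cv2.minAreaRect((q[:,:2]*1e3).astype(np.float32));print(r)
w=((h[...,1]<40)&(h[...,2]>185)).astype(np.uint8)
c=max(cv2.findContours(w,0,1)[0],key=cv2.contourArea); b=cv2.boxPoints(cv2.minAreaRect(c))
hull=cv2.convexHull(c)[:,0]; W=np.array([onplane(u,.05,cp)[:2]*1e3 for u in hull]);print('white',cv2.minAreaRect(W.astype(np.float32)))
y=(h[...,0]>20)&(h[...,0]<32)&(h[...,1]>180)&(h[...,2]>180); y[:, :340]=0;y[:,410:]=0;y[140:]=0
v,u=np.nonzero(y);W=np.array([onplane(a,.05,cp)[:2]*1e3 for a in zip(u,v)]);print('rim',len(u),cv2.minAreaRect(W.astype(np.float32)))
# pin foot brass in hand
y=(h[...,0]>12)&(h[...,0]<32)&(h[...,1]>100); y[:205]=0;y[240:]=0;y[:,:255]=0;y[:,305:]=0
q=P[y];print('brass',len(q),np.median(q,0),q.min(0),q.max(0),np.nonzero(y)[1].mean(),np.nonzero(y)[0].min(),np.nonzero(y)[0].max())
E
```

```text
22137 0.04970197559252215
((615.2003173828125, -12.950759887695312), (60.23517990112305, 300.42987060546875), 7.488836288452148)
white ((623.3851928710938, -0.0182647705078125), (80.08653259277344, 323.2244567871094), 7.236083507537842)
rim 344 ((622.9210815429688, -72.36236572265625), (31.356504440307617, 27.890419006347656), 7.374156475067139)
brass 419 [ 0.54076451 -0.00345687  0.17182787] [ 0.47365409 -0.02660746 -0.00110297] [0.60407077 0.00852482 0.37985753] 279.1026252983294 213 232
```

```bash
python3 - <<'E'
from h import *
z=np.load('w2.npz');cp=(z['K'],z['R'],z['p']);P=cloud(z['d'],cp)
s=bot.sense();print(s['tool_pos'],s['contact_force'])
m=(abs(P[...,0]-.545)<.03)&(abs(P[...,1]+.005)<.02)&(P[...,2]>.15)&(P[...,2]<.2)
q=P[m]; 
for lo in np.arange(.16,.2,.004):
    t=q[(q[:,2]>=lo)&(q[:,2]<lo+.004)]
    if len(t): print(round(lo,3),len(t),t.min(0).round(4),t.max(0).round(4))
t=q[(q[:,2]>.168)&(q[:,2]<.174)];print(cv2.minEnclosingCircle((t[:,:2]*1e3).astype(np.float32)))
E
```

```text
[ 0.53824571 -0.0037939   0.21900598] [ 0.61152936 -0.88819797 -1.2742132 ]
0.164 1 [ 0.5445 -0.0059  0.167 ] [ 0.5445 -0.0059  0.167 ]
0.168 229 [ 0.5323 -0.0123  0.1681] [0.5453 0.0033 0.172 ]
0.172 68 [ 0.5335 -0.0119  0.172 ] [0.5451 0.0029 0.1759]
0.176 26 [ 0.5374 -0.0084  0.176 ] [ 5.415e-01 -5.000e-04  1.796e-01]
0.18 31 [ 0.5378 -0.0082  0.1801] [ 5.416e-01 -5.000e-04  1.839e-01]
0.184 25 [ 0.5386 -0.008   0.1841] [ 5.414e-01 -5.000e-04  1.879e-01]
0.188 26 [ 0.5393 -0.0071  0.1881] [ 0.5418 -0.001   0.1919]
0.192 7 [ 0.541  -0.0051  0.192 ] [ 0.5416 -0.0024  0.1939]
((537.6373901367188, -4.436499118804932), 7.866979598999023)
```

```bash
cat >> h.py <<'E'
YAW=.1307; C=np.array([.6152,-.01295]); YD=np.array([-np.sin(YAW),np.cos(YAW)]); XD=np.array([np.cos(YAW),np.sin(YAW)])
OFF=np.array([0.,-.0003])  # foot minus tool
O=down(YAW)
def tcp(y,footz,x=0.): 
    p=C+YD*y+XD*x-OFF; return [p[0],p[1],footz+.0522]
def gpos(s):
    d=s['tool_pos'][:2]+OFF-C; return np.array([d@XD,d@YD,s['tool_pos'][2]-.0522])*1e3
def gf(s):
    f=s['contact_force']; return np.array([f[:2]@XD,f[:2]@YD,f[2]]).round(2)
E
python3 - <<'E'
from h import *
bot.line_to(tcp(-.0585,.11),O,rate=.15)
bot.line_to(tcp(-.0585,.066),O,rate=.1); bot.wait(.3)
s=bot.sense();print(gpos(s).round(1),gf(s),s['time_s'])
im,d=vision.snapshot("wrist");cv2.imwrite("pics/w3.png",im[...,::-1])
im,d=vision.snapshot("scene");cv2.imwrite("pics/s3.png",cv2.resize(im[120:260,260:420,::-1],(640,560)))
E
```

```text
[  0.4 -58.7  66.6] [-0.91 -0.22 -0.68] 10.0167
```

View pics/w3.png

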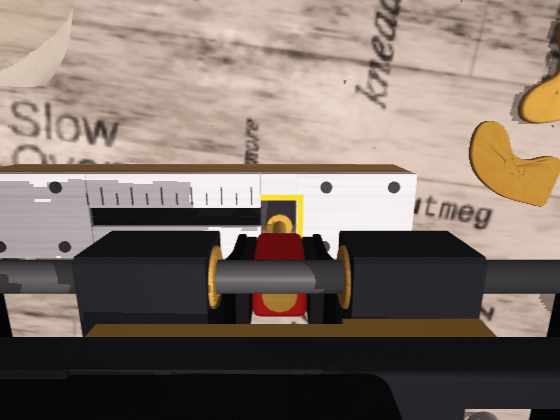

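View pics/s3.png

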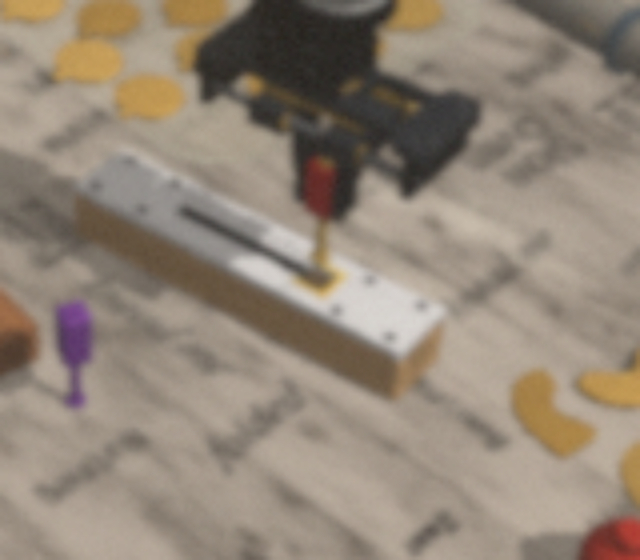

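The foot is over the yellow-rimmed hole, with the rim centred at about (281,215) and the foot at (279,222). I go down gently.

```bash
python3 - <<'E'
from h import *
print(bot.line_to(tcp(-.0585,.033),O,rate=.04,f_stop=4)); bot.wait(.2)
s=bot.sense();print(gpos(s).round(1),gf(s),s['time_s'])
if gpos(s)[2]<36:
    for z in(.030,.028,.026):
        st=bot.line_to(tcp(-.0585,z),O,rate=.03,f_stop=4);bot.wait(.15)
        s=bot.sense();print(z,st,gpos(s).round(1),gf(s),s['wrist_torque'].round(2),s['time_s'])
        if st: break
E
```

```text
False
[  0.2 -58.6  33.3] [ 0.1   0.15 -1.61] 11.2917
0.03 False [ -0.  -58.5  30. ] [-0.68 -0.11 -1.64] [-0.04  0.11  0.06] 11.6917
0.028 False [  0.3 -58.7  28.3] [ 0.18 -0.48  0.25] [-0.13  0.15 -0.06] 12.0917
0.026 False [  0.3 -58.7  26.2] [ 0.56 -0.93  1.71] [-0.15  0.09 -0.  ] 12.4917
```

```bash
cat > slide.py <<'E'
from h import *
import sys
y0,y1,step,z=map(float,sys.argv[1:5])
y=y0
while y<=y1:
    st=bot.line_to(tcp(y,z),O,rate=.03,f_stop=5)
    s=bot.sense();g=gpos(s);f=gf(s);print(round(y*1e3,1),st,g.round(1),f,round(s['time_s'],2))
    if st or f[2]<-.3 or abs(f[1])>5: break
    y+=step
bot.wait(.15);s=bot.sense();print('end',gpos(s).round(1),gf(s),s['time_s'])
E
python3 - <<'E'
from h import *
st=bot.line_to(tcp(-.036,.0258),O,rate=.03,f_stop=5)
s=bot.sense();print(st,gpos(s).round(1),gf(s),s['time_s'])
E
python3 slide.py -.033 .06 .003 .0258
```

```text
False [ -0.1 -35.5  25.7] [ 0.46 -0.5   3.76] 13.3917
-33.0 False [  0.  -32.9  25.8] [ 0.49 -1.82  2.74] 13.64
-30.0 False [  0.1 -29.8  25.8] [ 1.23 -0.79  3.9 ] 13.89
-27.0 False [  0.  -26.7  25.8] [ 0.53 -1.57  2.77] 14.14
-24.0 False [  0.  -23.7  25.8] [ 0.65 -1.34  2.75] 14.39
-21.0 False [ -0.  -20.6  25.8] [ 0.61 -0.78  2.27] 14.64
-18.0 False [ -0.1 -17.6  25.8] [ 0.48 -1.11  2.21] 14.89
-15.0 False [ -0.1 -14.7  25.8] [ 0.71 -0.95  2.51] 15.14
-12.0 False [ -0.  -11.7  25.8] [ 0.55 -1.1   2.53] 15.39
-9.0 False [-0.  -8.7 25.8] [ 0.54 -1.7   3.18] 15.64
-6.0 False [-0.  -5.7 25.8] [ 0.67 -1.68  2.53] 15.89
-3.0 False [-0.  -2.7 25.8] [ 0.21 -0.85  2.89] 16.14
-0.0 False [-0.   0.3 25.8] [ 0.78 -1.17  3.08] 16.39
3.0 False [-0.   3.4 25.8] [-0.29 -1.39  2.92] 16.64
6.0 False [-1.2  7.1 25. ] [ 0.09 -0.18 -1.04] 16.89
end [-0.7  6.5 25.2] [-0.2   0.11 -0.92] 17.0417
```

The vertical force vanished at y ≈ 6 mm with no side force, so the foot is over the pocket. I lower it softly.

```bash
python3 - <<'E'
from h import *
for z in(.0225,.0200,.0185,.0175):
    st=bot.line_to(tcp(.0065,z),O,rate=.02,f_stop=3.5);bot.wait(.15)
    s=bot.sense();print(z,st,gpos(s).round(1),gf(s),s['wrist_torque'].round(2),s['time_s'])
    if st: break
E
```

```text
0.0225 False [ 0.   6.5 22.5] [-0.03 -0.92 -0.14] [-0.02  0.13 -0.02] 17.5083
0.02 False [ 0.   6.5 20. ] [ 1.25  0.37 -0.41] [-0.05  0.15 -0.03] 17.9333
0.0185 False [-0.   6.5 18.5] [ 0.03  0.82 -0.89] [-0.07  0.15  0.06] 18.3333
0.0175 False [-0.   6.5 17.5] [ 0.41 -0.57 -1.25] [-0.07  0.17 -0.03] 18.7333
```

```bash
python3 - <<'E'
from h import *
for z in(.0165,.0155):
    st=bot.line_to(tcp(.0065,z),O,rate=.02,f_stop=3.5);bot.wait(.2)
    s=bot.sense();print(z,st,gpos(s).round(1),gf(s),s['time_s'])
    if st or gf(s)[2]>0.3: break
im,d=vision.snapshot("scene");cv2.imwrite("pics/s4.png",cv2.resize(im[120:260,260:420,::-1],(640,560)))
E
```

```text
0.0165 False [ 0.   6.5 16.6] [0.37 0.98 0.57] 19.1833
```

View pics/s4.png

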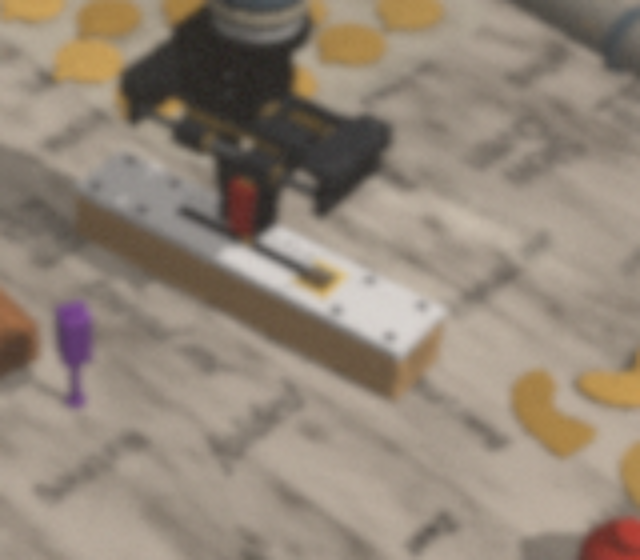

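The foot reached bottom contact at about 17 mm (around 1.8 N), so it is home. I release, retreat and check.

```bash
python3 - <<'E'
from h import *
bot.line_to(tcp(.0065,.0172),O,rate=.02)
effector.set_gripper(.05); bot.wait(.3)
s=bot.sense();print(gf(s),s['finger_gap'])
p=s['tool_pos'];bot.line_to([p[0],p[1],.16],O,rate=.1)
bot.goto([.56,.03,.24],O); bot.wait(.2)
s=bot.sense();im,d=vision.snapshot("wrist");cp=campose("wrist",s);P=cloud(d,cp)
cv2.imwrite("pics/w5.png",im[...,::-1])
h=cv2.cvtColor(im,cv2.COLOR_RGB2HSV)
m=((h[...,0]<6)|(h[...,0]>174))&(h[...,1]>150)&(h[...,2]>60)&(P[...,2]>.055)&(P[...,2]<.15)&(P[...,0]>.58)
q=P[m];t=q[q[:,2]>np.percentile(q[:,2],95)-.004];print(len(q),t[:,2].mean(),q.min(0),q.max(0))
c=cv2.minAreaRect((t[:,:2]*1e3).astype(np.float32));print(c,(XD@(np.array(c[0])/1e3-C),YD@(np.array(c[0])/1e3-C)))
im,d=vision.snapshot("scene");cv2.imwrite("pics/s5.png",cv2.resize(im[110:270,180:390,::-1],(735,560)))
print(bot.sense()['time_s'])
E
```

```text
[-0.48  0.22 -0.29] 0.05018418481888816
551 0.1073020187204948 [ 0.6030647  -0.01704014  0.06754754] [0.62567193 0.00536023 0.10969433]
((614.3593139648438, -6.411324501037598), (20.22570037841797, 21.93877410888672), 7.545534610748291) (np.float64(1.8658089471317196e-05), np.float64(0.0065924716280113885))
22.4167
```

View pics/w5.png

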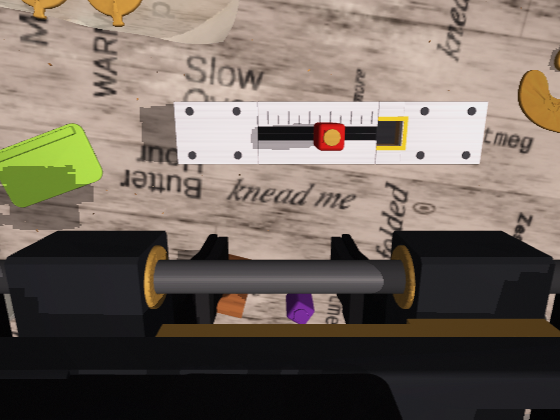

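View pics/s5.png

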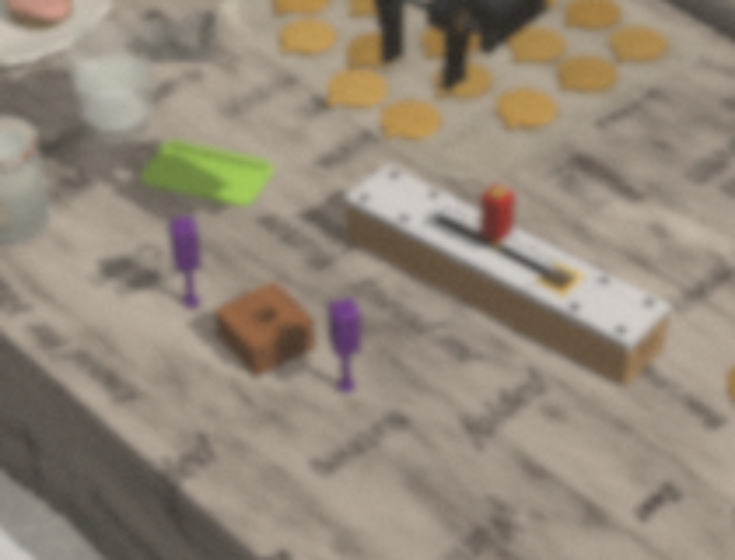

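The red grip top measures z ≈ 107 mm, against about 108 expected at home and 120 on the floor. It is at x ≈ 0, y ≈ 6.6 mm in the gauge frame, upright and released. I hand the job in.

```bash
python3 - <<'E'
from h import *
job.job_done();print(bot.sense()['time_s'])
E
```

```text
the job is handed in; nothing more can be done
the job is handed in; nothing more can be done
```

I took the red pin from its stand and put its foot down through the yellow-rimmed hole. I then slid it along the slot with about 4 N of downward pressure. At y ≈ +6.5 mm the vertical force dropped away with almost no side force, so I stopped and lowered the foot until it met the pocket bottom at about 2 N. Then I let go and backed the arm away. The job was handed in at about 22 s of the 51 s allowed.

**Last checks:**
- **Pin height:** the top of the grip is about 107 mm up, so the foot is about 17–18 mm above the gauge's underside (18 mm is home).
- **Pin position:** the grip is on the slot's centre line at y ≈ 6.6 mm, directly above where the foot went in. It looks upright in both the wrist and scene pictures.
- **Gripper:** it opened to 50 mm and backed well clear of the pin.
- **Bystanders:** the scraper and tumbler look unmoved in the last pictures. I did not measure any bystander again. The arm did not work near the timer or the two jars of crumbs.

No check failed. The bottom contact read about 1 mm lower than nominal (between 17.5 and 16.6 mm), which is within the calibration error and the spring of the floor.

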